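Lever up a transformer plate and shim it

TASK

Take the blue-handled pry bar, put its tip under the overhanging front edge of the heavy transformer's plate, across the red fulcrum block, and press the handle down so that the edge comes up; let go with the handle down on the bench and the bar's weight holds the edge up. Then slip the tall yellow shim, standing flat on the bench, end first a little way under the raised edge beside the bar, and let go of it. Do not shove the transformer out of its place, and leave the low white block where it is.

Things in the scene. Friction and masses are not known exactly. Their poses are not given: they have to be found in the camera images.
- plate_edge (a point): Heavy loose transformer (2 kg) on an aluminium plate: 200 mm deep, 260 along its front edge, 6 thick, underside 36 mm above the bench on two black runners; the first begins 60 mm in from the edge, the tall core on top 95 mm in. This point: middle of the front edge, at the underside. x level, in under the plate (the way bar and shim go in), y along the edge, z up. It tips about the rear runner.
- fulcrum_top (a point): Red fulcrum block fixed to the bench about 40 mm in front of the plate's edge: 50 mm long along the edge, 40 deep, 30 tall, rounded crest of radius 8. This point: middle of the crest, at its top; axes as the plate's. The bar enters across it sloping 16 degrees tip down; when levered, 7 degrees tip up, handle end on the bench, the edge is some 14 mm higher.
- bar_centre (a point): Steel pry bar, 300 mm, 0.92 kg, lying flat: blue handle 170 long, 24 wide, 24 tall; bare blade 130 long, 20 wide, 10 thick, undersides flush. This point: balance point in the handle, 12 mm above the underside, 183.5 behind the tip. x to the tip, z up. With the tip 20 to 40 mm under the edge, over the fulcrum, its own weight keeps the edge up once the handle is down.
- shim_centre (a point): Yellow shim block, 120 mm long, 36 wide, 42 tall, 0.12 kg, flat on the bench (a low white block beside it, 26 mm tall, is not wanted). This point: its centre, 21 mm up; x along its length, ends alike, z up. Too tall to go in until the edge is raised; in place, its end is about 30 mm under the edge, its middle line 70 mm or more to one side of the bar's, within the edge's length.
There are look-alikes about, which are no part of the job. There is more than one size of the part that bears shim_centre; the job needs the middle-sized.

How it is judged:
On the way, in this order (a step that is already met when the one before it is completed fails the run):
1. the bar, bearing on the fulcrum block and on the plate, has raised the plate's edge by at least 9 mm (height (world z) of plate_edge above 0.045 m and contact force between bar and transformer above 1.5 N and contact force between bar and fulcrum above 1.5 N), for 0.2 s.
2. the yellow shim's end is at least 15 mm under the raised edge (x of shim_centre in the frame of plate_edge above -0.045 m and angle between the x axis of shim_centre and the x axis of plate_edge, either way round below 0.35 rad and y of shim_centre in the frame of plate_edge between -0.125 and 0.125 m and height (world z) of shim_centre below 0.03 m), for 0.2 s.
At the end, for the whole second after the job is handed in: The plate's edge stays raised (at least 5 mm above its rest height), the yellow shim stands flat on the bench with its end at least 15 mm under the edge, its length within 20 degrees of square to the edge and its middle within the edge's length, and shim, transformer and bar are at rest (height (world z) of plate_edge above 0.041 m and x of shim_centre in the frame of plate_edge between -0.045 and 0.005 m and angle between the x axis of shim_centre and the x axis of plate_edge, either way round below 0.35 rad and y of shim_centre in the frame of plate_edge between -0.125 and 0.125 m and height (world z) of shim_centre below 0.024 m and angle between shim_centre's own z axis and vertical below 0.1 rad and linear speed of each of shim, transformer, bar below 0.02 m/s); the robot touches nothing.
It fails at once if the transformer is shoved more than 50 mm from its place (distance of plate_edge from where it was at the start of the episode above 0.05 m).
It fails at once if the low white block is moved more than 30 mm (distance of low_block from where it was at the start of the episode above 0.03 m).
It also fails if it takes over 62 s, if anything falls off the work surface, if the arm or the gripper's body presses on something with over 40 N, if the wrist force passes 120 N, or if a joint passes its speed limit or range.

ROBOT

A 6-joint arm with a two-finger parallel gripper is mounted at the origin on the work surface. World frame = base frame: x ahead of the robot, y to its left, z up, the work surface at z = 0. Lengths are in m, angles in rad, forces in N, time in s.
With the tool pointing down it reaches from about 0.225 to 0.875 m from the base axis. Payload 3.4 kg.
Tool frame: the origin (TCP) lies at the very end of the fingers, on their centre line; the grasp point (between the pads) lies 19 mm behind it; z points along the fingers, y is the direction in which the jaws open and shut (so a half turn about z gives the same grasp; the last joint's range is limited). The gripper opens to 85 mm and grips with 20 to 120 N. Pads are 22 mm wide; open, the fingers measure 114 mm over their backs; the gripper's body (76 mm by 85 mm) begins 54 mm behind the grasp point. The pads swing forward as they close: fully open they stand 13 mm farther back than shut.
Start: joints at [1.156, 0.276, 1.505, -0, 1.361, -0.121], TCP at [0.167, 0.55, 0.231] pointing down, gripper open.
Joint ranges: [-2.89, 2.89], [-0.75, 2.08], [0.22, 2.7], [-1.18, 4.32], [0.11, 2.71], [-2.7, 2.7]. Speed limits (rad/s): [2.57, 2.57, 3.14, 3.14, 3.14, 3.14].

INTERFACE

Orientations are given as a unit quaternion [w, x, y, z].
In Python, from rig import get_state, get_image, calibration, sign_off gives the robot as it stands. The module is installed in compiled form; this text tells all that it offers.
- The arm moves only by the tool drive_tool, never from a script. Its argument "targets" is one flat list of numbers, 7 for each row, row after row: the turn, a rotation vector about the tool's x, y, z in degrees, then the shift along the tool's x, y, z in mm, then the opening, from 0 (shut) to 1 (fully open). In form: [wx, wy, wz, tx, ty, tz, fingers, wx, wy, wz, tx, ty, tz, fingers, ...]. A call has 1 to 12 rows; each row shifts and turns the commanded pose from where the row before left it, along the tool's axes as they then stand; what a row does not reach is not made up. A row lasts 1/8 s, in which the tool goes at most 62.5 mm and 10.7 degrees, less where a joint would pass 70% of its speed; a pose out of reach is approached as far as the arm can. A call is refused whole if a number of a shift passes 62.5 or a number of a turn 10.7, either way. A call with a gripper value outside its range is refused whole. The fingers move at their own pace and stop on an object; "grip_force" is the grip in N (left out, the last holds). Time passes only in rows, so rows that do not move let the fingers close. It gives the time, the measured TCP pose, the force and the opening at its end, in the units of the state.
- get_state(): the state, without advancing time (a new reading comes with each control period).
- get_image(name): name is "side" or "top"; returns the picture (480x640x3 uint8, red, green, blue); there is no depth.
- calibration(name): a dict with "mtx" (3x3 intrinsics, pixels), "world_to_cam" (4x4, takes a point from world to camera coordinates). Camera axes: x right, y down, z forward; pixel columns grow to the right and rows downward; lengths in m; the calibration is good to about 2 mm. A picture is of the moment at which its call begins. calibration takes no time and is no camera call.
- sign_off(): hands the job in, once; it reports no verdict.
The state is a dict: "clock": time; "qpos": joint angles; "qd": joint speeds; "effort": joint torques, N m; "position": TCP position; "ee_rot": TCP orientation; "contact_force": force on the tool from outside, world axes, zero at the start; "moment": the same for the moment, N m; "width": finger opening in m.
Only numpy, scipy, OpenCV 4.12 (cv2) and the standard library are available. Lean on these libraries where they do the work, as an engineer would, in place of code of your own. Each camera call takes 0.05 s, during which the arm holds its last target.

## Working session

There is one attempt and no reset: what is moved stays moved. The work goes in short steps, Python scripts to look and compute and a tool call to move; the robot and the scene stay as the last step left them, time stands still between calls to the robot, and variables do not carry over. Pictures are saved under pics/ and viewed, and the job is handed in when it is done.

Besides the shell and the picture viewer there is one more tool, called after "Emit:" as a command line: name --argument value ..., lists and objects as JSON in quotes. drive_tool: Moves the arm, as the interface text tells. Its arguments: {"type":"object","properties":{"targets":{"type":"array"},"grip_force":{"type":"number"}},"required":["targets"]}

```bash
mkdir -p pics; python3 - <<'E'
from rig import *
import cv2
for n in("side","top"):
    im=get_image(n); cv2.imwrite(f"pics/{n}0.png",im[:,:,::-1]); c=calibration(n); print(c)
print(get_state())
E
```

```text
{'mtx': array([[481.9069619 ,   0.        , 312.54977005],
       [  0.        , 481.9069619 , 233.72414411],
       [  0.        ,   0.        ,   1.        ]]), 'world_to_cam': array([[-0.99984713, -0.01732742,  0.00233904,  0.57090251],
       [-0.01234631,  0.60494572, -0.79617099,  0.17376843],
       [ 0.0123806 , -0.79607816, -0.60506717,  0.78286158],
       [ 0.        ,  0.        ,  0.        ,  1.        ]])}
{'mtx': array([[606.09623105,   0.        , 323.76306878],
       [  0.        , 606.09623105, 236.1878303 ],
       [  0.        ,   0.        ,   1.        ]]), 'world_to_cam': array([[ 0.02199267, -0.99951771,  0.0219241 , -0.22054337],
       [-0.99480376, -0.02405889, -0.09892753,  0.59476568],
       [ 0.09940729, -0.01963449, -0.99485309,  1.17697506],
       [ 0.        ,  0.        ,  0.        ,  1.        ]])}
{'clock': 0.1, 'qpos': array([ 1.15601865e+00,  2.76545088e-01,  1.50598938e+00, -5.44272548e-06,
        1.36070995e+00, -1.21005063e-01]), 'qd': array([-1.92981519e-05, -1.53256731e-03, -2.72063740e-03,  1.44173846e-03,
        5.98136511e-04, -7.19803472e-04]), 'effort': array([ 1.95948181e-03, -4.17700231e+01, -2.46404529e+01, -2.99289795e-04,
        5.88633251e-03,  1.83324835e-05]), 'position': array([0.16632144, 0.54993515, 0.23052545]), 'ee_rot': array([-2.16043440e-04,  1.46358072e-01,  9.89231334e-01, -7.97127289e-04]), 'contact_force': array([-0.52586696,  0.75249295, -0.37608692]), 'moment': array([-0.02591634,  0.05437472, -0.09311361]), 'width': 0.08525640193212262}
```

```bash
ls -la .
```

```text
total 12
drwxr-xr-x  3 agent agent 4096 Dec  5 22:15 .
drwxr-xr-x 23 root  root  4096 Dec  5 22:15 ..
drwxr-xr-x  2 agent agent 4096 Dec  5 22:15 pics
```

View pics/side0.png

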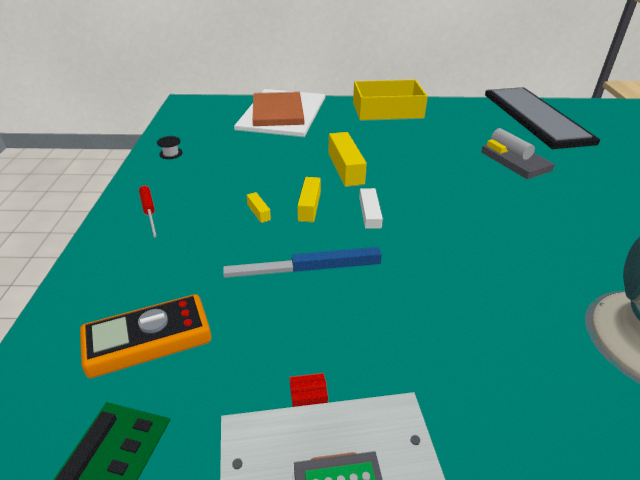

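View pics/top0.png

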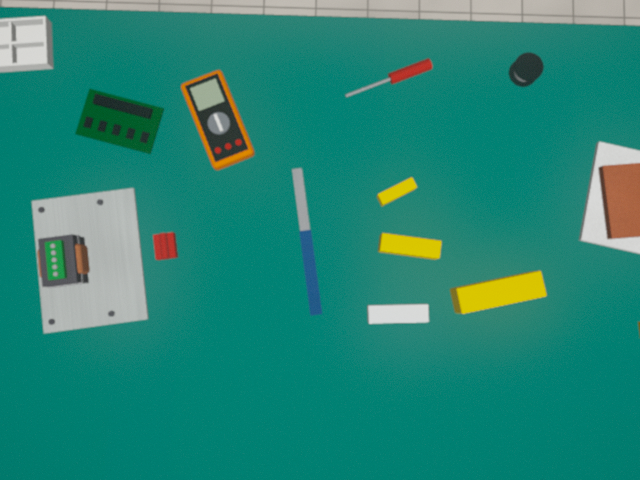

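```bash
cat > h.py <<'E'
import numpy as np,cv2
from rig import *
def cast(n,uv,z):
    c=calibration(n);M=c["world_to_cam"];R=M[:3,:3];t=M[:3,3]
    uv=np.atleast_2d(np.float64(uv)); d=np.c_[uv,np.ones(len(uv))]@np.linalg.inv(c["mtx"]).T@R
    o=-R.T@t
    return o+d*((z-o[2])/d[:,2])[:,None]
def proj(n,P):
    c=calibration(n);P=np.atleast_2d(P)
    q=(P@c["world_to_cam"][:3,:3].T+c["world_to_cam"][:3,3])@c["mtx"].T
    return q[:,:2]/q[:,2:]
E
python3 - <<'E'
from h import *
im=cv2.imread("pics/top0.png");hsv=cv2.cvtColor(im,cv2.COLOR_BGR2HSV)
c=calibration("top")["world_to_cam"];print("cam",-c[:3,:3].T@c[:3,3])
H,S,V=cv2.split(hsv)
def rects(m,z,name,amin=150):
    cs,_=cv2.findContours(m.astype(np.uint8),0,1)
    for k in cs:
        if cv2.contourArea(k)<amin: continue
        r=cv2.minAreaRect(k);b=cv2.boxPoints(r);P=cast("top",b,z)[:,:2]
        print(name,np.round(r[0],1),b.round(1).tolist(),"\n  ctr",P.mean(0).round(4),"sides",np.linalg.norm(P[1]-P[0]).round(4),np.linalg.norm(P[2]-P[1]).round(4),"ang",np.degrees(np.arctan2(*(P[1]-P[0])[::-1])).round(1),np.degrees(np.arctan2(*(P[2]-P[1])[::-1])).round(1))
rects((H>18)&(H<35)&(S>120)&(V>90),.042,"yellow")
rects((H>100)&(H<130)&(S>100),.024,"blue")
rects(((H<6)|(H>174))&(S>150)&(V>90),.03,"red")
g=(S<60)&(V>90)
rects(g,.01,"grey")
rects(g,.042,"grey42",5000)
for p in [(60,200),(120,250),(146,250),(298,200),(410,236),(410,246),(410,256),(165,236),(165,246),(165,256)]: print(p,hsv[p[1],p[0]])
E
```

```text
cam [ 0.47952557 -0.18301829  1.23459119]
yellow [498.1 292.1] [[449.79998779296875, 288.29998779296875], [540.7999877929688, 269.1000061035156], [546.4000244140625, 295.8999938964844], [455.3999938964844, 315.0]] 
  ctr [ 0.4964 -0.5531] sides 0.186 0.0535 ang -77.0 -168.7
yellow [409.7 245.8] [[377.8999938964844, 251.39999389648438], [380.5, 232.0], [441.5, 240.3000030517578], [438.79998779296875, 259.6000061035156]] 
  ctr [ 0.5837 -0.3772] sides 0.0389 0.1221 ang -6.9 -96.3
yellow [396.5 191. ] [[375.79998779296875, 194.60000610351562], [411.79998779296875, 176.60000610351562], [417.20001220703125, 187.39999389648438], [381.20001220703125, 205.39999389648438]] 
  ctr [ 0.693  -0.3499] sides 0.0814 0.0243 ang -61.9 -153.1
blue [310.3 271.9] [[299.3999938964844, 231.10000610351562], [309.8999938964844, 229.6999969482422], [321.20001220703125, 312.79998779296875], [310.70001220703125, 314.20001220703125]] 
  ctr [ 0.5288 -0.1815] sides 0.0212 0.1672 ang -80.9 -171.0
red [164.6 245.6] [[153.1999969482422, 234.60000610351562], [173.39999389648438, 232.39999389648438], [176.10000610351
[... 1730 characters left out ...]
25.0], [0.0, 25.0]] 
  ctr [ 1.0757 -0.1959] sides 1.3502 0.0558 ang -88.1 178.3
grey42 [ 88.5 260.1] [[28.700000762939453, 198.60000610351562], [133.89999389648438, 187.3000030517578], [148.3000030517578, 321.5], [43.20000076293945, 332.79998779296875]] 
  ctr [0.5422 0.2519] sides 0.2062 0.2659 ang -82.2 -171.0
grey42 [319.5  12.5] [[-0.0, 0.0], [639.0, 0.0], [639.0, 25.0], [0.0, 25.0]] 
  ctr [ 1.0601 -0.1956] sides 1.315 0.0543 ang -88.1 178.3
(60, 200) [ 70   8 185]
(120, 250) [ 75   6 181]
(146, 250) [ 86 175 131]
(298, 200) [100   5 163]
(410, 236) [ 28 127 161]
(410, 246) [ 27 255 218]
(410, 256) [ 36 108 147]
(165, 236) [  2 181 156]
(165, 246) [  1 182 174]
(165, 256) [  2 188 180]
```

```bash
python3 - <<'E'
import cv2
im=cv2.imread("pics/top0.png")
cv2.imwrite("pics/crop1.png",cv2.resize(im[170:350,20:200],(720,720),interpolation=cv2.INTER_NEAREST)[:600])
im=cv2.imread("pics/side0.png")
cv2.imwrite("pics/crop2.png",cv2.resize(im[340:480,200:440],None,fx=3.3,fy=3.3))
E
```

```text
(no output)
```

View pics/crop1.png

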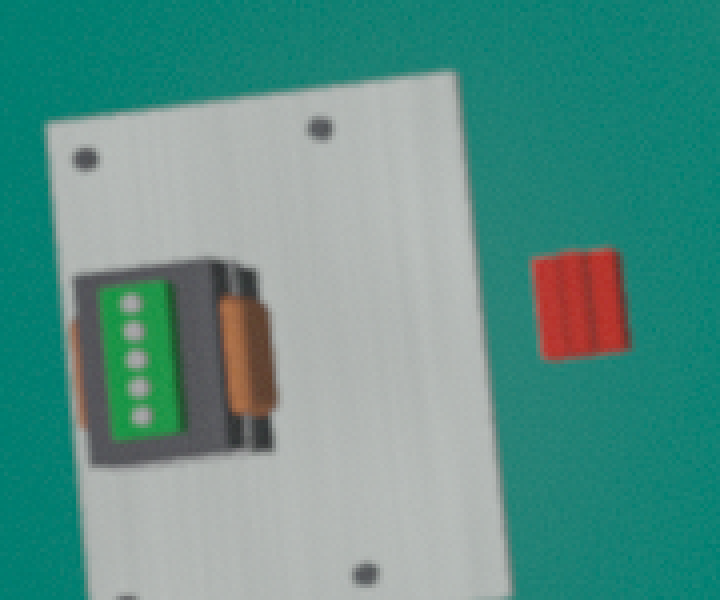

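View pics/crop2.png

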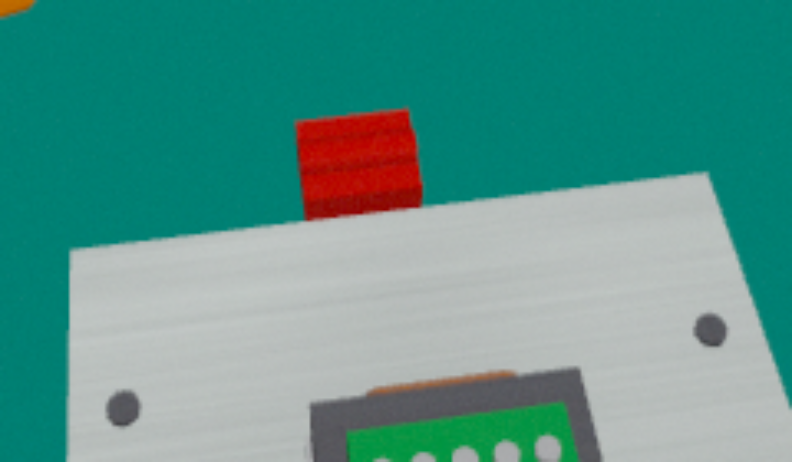

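```bash
python3 - <<'E'
from h import *
im=cv2.imread("pics/top0.png");hsv=cv2.cvtColor(im,cv2.COLOR_BGR2HSV);H,S,V=cv2.split(hsv)
# plate front edge: per row, subpixel transition of S from <60 to high
S_=S.astype(float)
pts=[]
for r in range(200,312):
    row=S_[r,120:160]; i=np.where(row>90)[0]
    i=i[0]; pts.append((120+i-1+(90-row[i-1])/(row[i]-row[i-1]),r))
P=cast("top",pts,.040)[:,:2]
vx,vy,x0,y0=cv2.fitLine(P.astype(np.float32),cv2.DIST_HUBER,0,.01,.01).ravel()
if vx>0: vx,vy=-vx,-vy
print("edge dir(y axis)",vx,vy,"x axis yaw",np.degrees(np.arctan2(-vx,vy)))
# end corners of plate: upper & lower side lines
def side(dirn,cols):
    q=[]
    for c in cols:
        col=S_[:,c]; rng=range(260,360) if dirn>0 else range(260,150,-1)
        # start inside, find last plate px
        start=300 if dirn>0 else 215
        for r in (range(start,360) if dirn>0 else range(start,150,-1)):
            if col[r]>90:
                a=col[r-dirn]; q.append((c,r-dirn+dirn*(90-a)/(col[r]-a))); break
    return cast("top",q,.042)[:,:2]
def meet(Q):
    a=cv2.fitLine(Q.astype(np.float32),cv2.DIST_HUBER,0,.01,.01).ravel()
    A=np.array([[vx,-a[0]],[vy,-a[1]]]); s=np.linalg.solve(A,[a[2]-x0,a[3]-y0]); return np.array([x0,y0])+s[0]*np.array([vx,vy])
c1=meet(side(-1,range(60,90))); c2=meet(side(1,range(60,105)))
print("corners",c1,c2,np.linalg.norm(c1-c2)); E=(c1+c2)/2; print("edge mid",E)
ex=np.array([vy,-vx]); ex=ex if ex[1]>0 else -ex; ey=np.array([-ex[1],ex[0]])
print("ex",ex,"ey",ey)
def loc(p): d=np.array(p)-E; return [round(float(d@ex),4),round(float(d@ey),4)]
# red
m=(((H<6)|(H>174))&(S>130)).astype(np.uint8); m[:,200:]=0
M=cv2.moments(m,True); print("red centroid",cast("top",(M["m10"]/M["m00"],M["m01"]/M["m00"]),.026), loc(cast("top",(M["m10"]/M["m00"],M["m01"]/M["m00"]),.026)[0,:2]))
m=(((H>18)&(H<35)&(S>190))).astype(np.uint8)
cs,_=cv2.findContours(m,0,1)
for k in cs:
    if cv2.contourArea(k)<150: continue
    r=cv2.minAreaRect(k);b=cv2.boxPoints(r);Q=cast("top",b,.042)[:,:2]
    mm=cv2.moments(k);c=cast("top",(mm["m10"]/mm["m00"],mm["m01"]/mm["m00"]),.042)
    L=cv2.fitLine(cast("top",k.reshape(-1,2),.042)[:,:2].astype(np.float32),cv2.DIST_L2,0,.01,.01).ravel()
    print("yel",c.round(4),np.linalg.norm(Q[1]-Q[0]).round(4),np.linalg.norm(Q[2]-Q[1]).round(4),np.degrees(np.arctan2(L[1],L[0])))
# bar
m=(((H>100)&(H<130)&(S>100))|((S<60)&(V>90))).astype(np.uint8)
m[:160]=0;m[320:]=0;m[:,:285]=0;m[:,330:]=0
k=max(cv2.findContours(m,0,1)[0],key=cv2.contourArea)
Q=cast("top",k.reshape(-1,2),.014)[:,:2]
r=cv2.minAreaRect(Q.astype(np.float32));bx=cv2.boxPoints(r);print("bar",r,bx.round(4).tolist())
E
```

```text
edge dir(y axis) -0.98762065 -0.15686135 x axis yaw 99.02476
corners [0.68847287 0.17170933] [0.42888772 0.13048007] 0.2628389
edge mid [0.5586803 0.1510947]
ex [-0.15686135  0.98762065] ey [-0.98762065 -0.15686135]
red centroid [[0.57366977 0.1093699  0.026     ]] [-0.0436, -0.0083]
yel [[ 0.4971 -0.5569  0.042 ]] 0.177 0.0513 -77.51431
yel [[ 0.5836 -0.3773  0.042 ]] 0.0364 0.1194 84.45396
yel [[ 0.6929 -0.3497  0.042 ]] 0.0778 0.0225 -60.778557
bar ((0.5931383967399597, -0.17131876945495605), (0.2980729043483734, 0.02134784497320652), 9.038727760314941) [[0.44429999589920044, -0.1842000037431717], [0.44760000705718994, -0.2053000032901764], [0.7419999837875366, -0.15839999914169312], [0.7386000156402588, -0.13740000128746033]]
```

Emit:
drive_tool --targets '[0, 0, 0, -42, -41.5, 0, 1, 0, 0, 0, -42, -41.5, 0, 1, 0, 0, 0, -42, -41.5, 0, 1, 0, 0, 0, -42, -41.5, 0, 1, 0, 0, 0, -42, -41.5, 0, 1, 0, 0, 0, -42, -41.5, 0, 1, 0, 0, 0, -42, -41.5, 0, 1, 0, 0, 0, -42, -41.5, 0, 1, 0, 0, 0, -42, -41.5, 0, 1, 0, 0, 0, -42, -41.5, 0, 1, 0, 0, 0, -42, -41.5, 0, 1, 0, 0, 0, -42, -41.5, 0, 1]'

```text
clock: 1.6
position: [0.5052, -0.0741, 0.231]
ee_rot: [-0.0, 0.147, 0.989, 0.0]
contact_force: [0.9, 0.7, 0.6]
width: 0.0853
```

Emit:
drive_tool --targets '[0, 0, 0, -42, -41.5, 0, 1, 0, 0, 0, -42, -41.5, 0, 1, 0, 0, 10.5, 0, 0, 0, 1, 0, 0, 10.5, 0, 0, 0, 1, 0, 0, 10.5, 0, 0, 0, 1, 0, 0, 10.5, 0, 0, 0, 1, 0, 0, 10.5, 0, 0, 0, 1, 0, 0, 10.5, 0, 0, 0, 1, 0, 0, 10.5, 0, 0, 0, 1, 0, 0, 10.5, 0, 0, 0, 1, 0, 0, 10.5, 0, 0, 0, 1, 0, 0, 10.5, 0, 0, 0, 1]'

```text
clock: 3.1
position: [0.5608, -0.1759, 0.2307]
ee_rot: [-0.001, 0.875, 0.483, -0.0]
contact_force: [0.8, -0.5, -0.4]
width: 0.0853
```

Emit:
drive_tool --targets '[0, 0, 10.5, 0, 0, 0, 0.7, 0, 0, 10.5, 0, 0, 0, 0.7, 0, 0, 10.5, 0, 0, 0, 0.7, 0, 0, 10.5, 0, 0, 0, 0.7, 0, 0, 7.2, 0, 0, 0, 0.7, 0, 0, 0, 0, 0, 0, 0.7]'

```text
clock: 3.85
position: [0.5608, -0.1759, 0.2308]
ee_rot: [-0.0, 0.997, 0.079, -0.0]
contact_force: [-0.3, 0.5, -0.6]
width: 0.0599
```

```bash
cat >> h.py <<'E'
from scipy.spatial.transform import Rotation as Ro
def pose():
    s=get_state();w,x,y,z=s["ee_rot"];return s["position"],Ro.from_quat([x,y,z,w])
def target(yaw,pitch=0):
    """tool z down, tool x heading yaw; pitch>0 = tool x tips DOWN (deg)"""
    return Ro.from_euler("z",yaw,degrees=True)*Ro.from_euler("y",pitch,degrees=True)*Ro.from_euler("x",180,degrees=True)
def delta(p,R,p0=None,R0=None):
    if p0 is None:p0,R0=pose()
    t=R0.inv().apply(np.array(p)-p0)*1000; w=(R0.inv()*R).as_rotvec(degrees=True)
    print("turn",w.round(2),"shift(start axes)",t.round(1),"shift(end axes)",R.inv().apply(np.array(p)-p0).dot(1000*np.eye(3)).round(1))
E
python3 - <<'E'
from h import *
s=get_state();print(s["clock"],s["position"],s["width"],s["qpos"])
delta([.5600,-.1766,.230],target(9.04))
E
```

```text
3.85 [ 0.56082219 -0.17588282  0.23080124] 0.05988906857999603 [-4.22307863e-01  2.95952778e-01  1.47725753e+00  8.84787719e-05
  1.36940657e+00  9.90488201e-01]
turn [-0.04  0.05  0.01] shift(start axes) [-0.9  0.6  0.8] shift(end axes) [-0.9  0.6  0.8]
```

Emit:
drive_tool --targets '[0, 0, 0, -0.9, 0.6, 50, 0.7, 0, 0, 0, 0, 0, 50, 0.7, 0, 0, 0, 0, 0, 50, 0.7, 0, 0, 0, 0, 0, 40, 0.7, 0, 0, 0, 0, 0, 25, 0.7, 0, 0, 0, 0, 0, 12, 0.7, 0, 0, 0, 0, 0, 0, 0.7]'

```text
clock: 4.72
position: [0.56, -0.1766, 0.0038]
ee_rot: [-0.0, 0.997, 0.079, -0.001]
contact_force: [0.2, 0.4, 0.7]
width: 0.0593
```

Emit:
drive_tool --targets '[0, 0, 0, 0, 0, 0, 0, 0, 0, 0, 0, 0, 0, 0, 0, 0, 0, 0, 0, 0, 0, 0, 0, 0, 0, 0, 0, 0, 0, 0, 0, 0, 0, 0, 0]' --grip_force 90

```text
clock: 5.35
position: [0.5609, -0.1764, 0.0059]
ee_rot: [0.0, 0.997, 0.078, 0.001]
contact_force: [-0.4, 1.7, 5.6]
width: 0.022
```

```bash
python3 - <<'E'
from h import *
s=get_state();print(s["clock"],s["position"],s["width"],s["contact_force"])
im=get_image("side");cv2.imwrite("pics/s2.png",im[:,:,::-1])
E
```

```text
5.35 [ 0.56094774 -0.17641817  0.00592434] 0.022003962171609028 [-0.42939817  1.72573266  5.56837072]
```

View pics/s2.png

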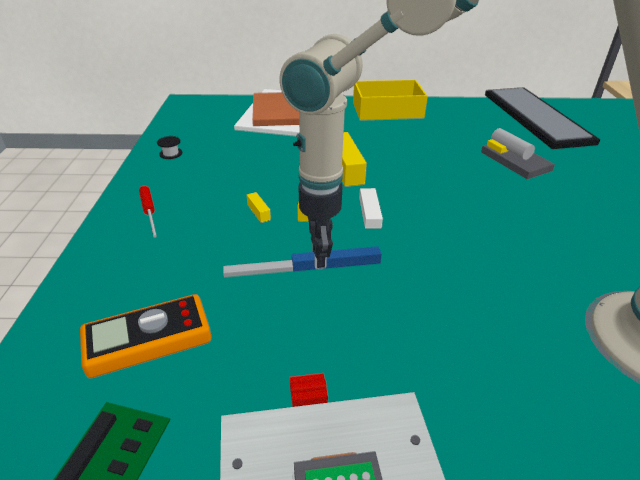

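```bash
cat >> h.py <<'E'
E2=np.array([.5587,.1511]);YAW=99.0
def bar_tcp(theta,tip_in=.030,back=0.,lift=0.,yl=-.0083,offt=(-.0009,.0002,-.0061)):
    """theta deg tip-down; returns TCP pos and R"""
    th=np.radians(theta);d=np.array([np.cos(th),-np.sin(th)]);n=np.array([np.sin(th),np.cos(th)])
    K=np.array([-.0436,.022])+.008*n; s=(tip_in-K[0])/d[0]; T=K+s*d
    c=T-.1835*d+.012*n-back*d+np.array([0,lift])
    ex=np.array([np.cos(np.radians(YAW)),np.sin(np.radians(YAW))]);ey=np.array([-ex[1],ex[0]])
    xy=E2+ex*c[0]+ey*yl; B=np.array([*xy,c[1]])
    R=target(YAW,theta); return B-R.apply(offt),R
E
python3 - <<'E'
from h import *
for a in [(16,.03,.08,.03),(16,.03,.08,.004),(16,.03,0,.003),(16,.03,0,0),(-7,.03,0,0)]:
    p,R=bar_tcp(*a); print(a,p.round(4),R.as_quat().round(3)); delta(p,R)
E
```

```text
(16, 0.03, 0.08, 0.03) [ 0.6012 -0.0657  0.1173] [ 0.643  0.753 -0.09   0.106]
turn [-12.46 -12.64 -89.42] shift(start axes) [  57.2 -103.1 -111.2] shift(end axes) [  68.4   57.1 -135.4]
(16, 0.03, 0.08, 0.004) [ 0.6012 -0.0657  0.0913] [ 0.643  0.753 -0.09   0.106]
turn [-12.46 -12.64 -89.42] shift(start axes) [  57.2 -103.1  -85.2] shift(end axes) [  75.5   57.1 -110.4]
(16, 0.03, 0, 0.003) [0.5892 0.0102 0.0682] [ 0.643  0.753 -0.09   0.106]
turn [-12.46 -12.64 -89.42] shift(start axes) [  57.1 -180.   -62.2] shift(end axes) [ 155.8   57.1 -109.5]
(16, 0.03, 0, 0) [0.5892 0.0102 0.0652] [ 0.643  0.753 -0.09   0.106]
turn [-12.46 -12.64 -89.42] shift(start axes) [  57.1 -180.   -59.2] shift(end axes) [ 156.6   57.1 -106.6]
(-7, 0.03, 0, 0) [0.5905 0.0023 0.0227] [ 0.648  0.759  0.04  -0.046]
turn [  5.61   5.41 -89.92] shift(start axes) [  57.  -171.9  -16.7] shift(end axes) [172.6  57.1   4.3]
```

Emit:
drive_tool --targets '[0, 0, 0, 0, 0, -5, 0, 0, 0, 0, 0, 0, -20, 0, 0, 0, 0, 0, 0, -40, 0, 0, 0, 0, 0, 0, -40, 0, 0, 0, 0, 0, 0, -40, 0, 0, 0, 0, 0, 0, 0, 0]'

```text
clock: 6.15
position: [0.5621, -0.1777, 0.1516]
ee_rot: [0.002, 0.997, 0.078, 0.003]
contact_force: [1.3, 0.0, -8.9]
width: 0.0221
```

Emit:
drive_tool --targets '[0, 0, -9, 0, 0, 0, 0, 0, 0, -9, 0, 0, 0, 0, 0, 0, -9, 0, 0, 0, 0, 0, 0, -9, 0, 0, 0, 0, 0, 0, -9, 0, 0, 0, 0, 0, 0, -9, 0, 0, 0, 0, 0, 0, -9, 0, 0, 0, 0, 0, 0, -9, 0, 0, 0, 0, 0, 0, -9, 0, 0, 0, 0, 0, 0, -9, 0, 0, 0, 0, 0, 0, 0, 0, 0, 0, 0]'

```text
clock: 7.52
position: [0.5584, -0.176, 0.1461]
ee_rot: [-0.003, 0.65, 0.76, -0.001]
contact_force: [-0.4, -0.1, -8.6]
width: 0.0222
```

```bash
python3 - <<'E'
from h import *
s=get_state();print(s["clock"],s["position"],s["width"],s["contact_force"],s["qpos"])
p,R=bar_tcp(16,.03,.08,.03);print(p); delta(p,R)
p,R=bar_tcp(16,.03,.08,.03);print(p); delta(p,target(99.))
im=get_image("side");cv2.imwrite("pics/s3.png",im[:,:,::-1])
im=get_image("top");cv2.imwrite("pics/t3.png",im[:,:,::-1])
E
```

```text
7.525 [ 0.55835692 -0.17595777  0.14608358] 0.022211087037596007 [-0.38138479 -0.05361511 -8.64512582] [-4.24104420e-01  3.52910722e-01  1.61103462e+00 -8.14731691e-06
  1.18362628e+00 -5.78657389e-01]
[ 0.60124117 -0.06571551  0.11727175]
turn [ -0.31 -16.19  -0.1 ] shift(start axes) [102.2  59.5  28.8] shift(end axes) [106.2  59.6  -0.5]
[ 0.60124117 -0.06571551  0.11727175]
turn [-0.29 -0.19 -0.14] shift(start axes) [102.2  59.5  28.8] shift(end axes) [102.2  59.6  28.8]
```

View pics/s3.png

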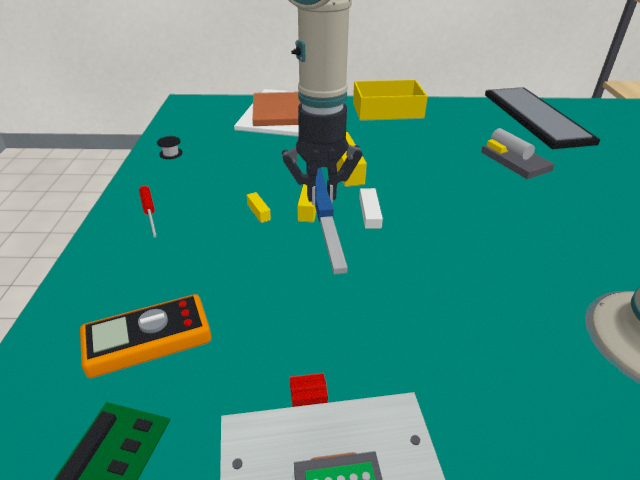

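View pics/t3.png

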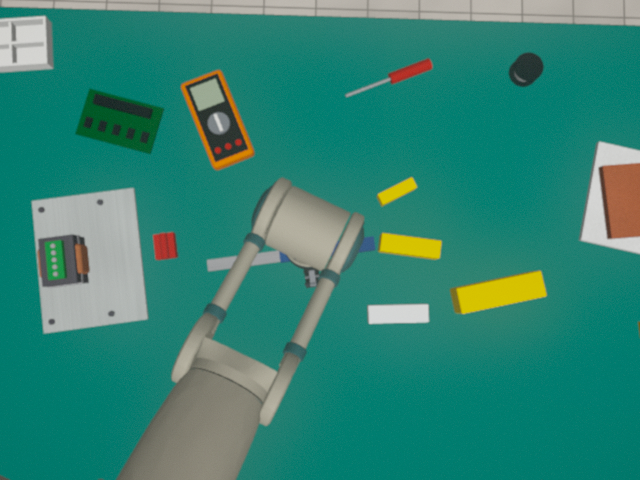

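```bash
python3 - <<'E'
from h import *
p,R=pose(); B=p+R.apply([-.0009,.0002,-.0061])
tip=lambda dx,dy,dz: p+R.apply(np.array([-.0009+dx,.0002+dy,-.0061-dz]))
for n in("side","top"):
    print(n,[proj(n,tip(.1835,s*.010,h)).round(1).tolist() for s in(-1,1) for h in(-.002,-.012)])
for n in("side","top"):
    im=cv2.imread(f"pics/{n[0]}3.png")
    x,y=(300,190) if n=="side" else (195,230)
    cv2.imwrite(f"pics/{n}3c.png",cv2.resize(im[y:y+90,x:x+110],None,fx=6,fy=6,interpolation=cv2.INTER_CUBIC))
E
```

```text
side [[[347.1, 267.1]], [[346.8, 272.3]], [[333.5, 268.4]], [[333.3, 273.6]]]
top [[[206.6, 270.5]], [[207.5, 270.8]], [[205.3, 259.4]], [[206.2, 259.7]]]
```

View pics/side3c.png

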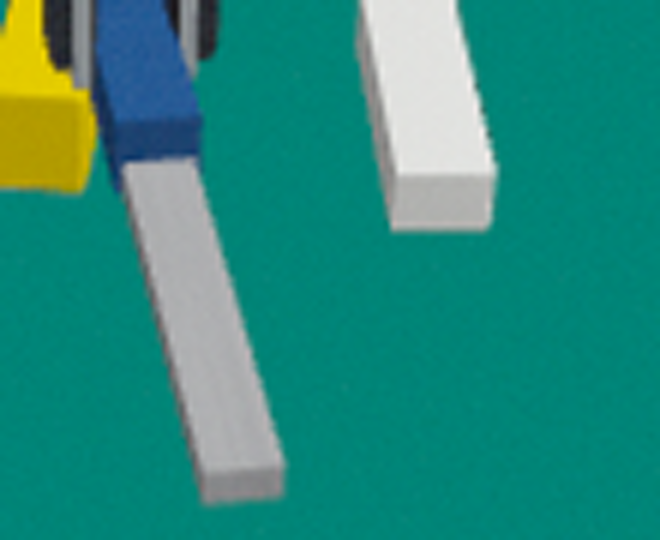

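View pics/top3c.png

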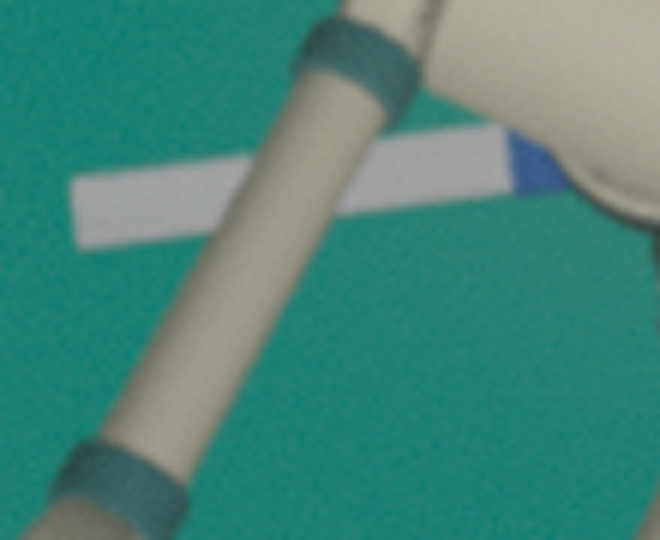

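Emit:
drive_tool --targets '[0, 0, 0, 25, 15, 0, 0, 0, 0, 0, 26, 15, 0, 0, 0, 0, 0, 26, 15, 0, 0, 0, 0, 0, 25, 14.5, 0, 0, 0, 0, 0, 0, 0, 0, 0, 0, -5.4, 0, 0, 0, 0, 0, 0, -5.4, 0, 0, 0, 0, 0, 0, -5.4, 0, 0, 0, 0, 0, 0, 0, 0, 0, 0, 0, 0, 0, 0, 0, 0, 0, 0, 0]'

```text
clock: 8.88
position: [0.603, -0.067, 0.149]
ee_rot: [0.106, 0.644, 0.752, -0.091]
contact_force: [0.1, -0.1, -10.1]
width: 0.022
```

```bash
python3 - <<'E'
from h import *
s=get_state();print(s["clock"],s["position"],s["width"],s["contact_force"],s["qpos"])
p,R=bar_tcp(16,.032,.08,.004);print(p); delta(p,R)
im=get_image("side");cv2.imwrite("pics/s4.png",im[:,:,::-1])
p,R=pose()
tip=lambda dx,dy,dz: p+R.apply(np.array([-.0009+dx,.0002+dy,-.0061-dz]))
print([proj("side",tip(.1835,s*.010,h)).round(1).tolist() for s in(-1,1) for h in(-.002,-.012)])
cv2.imwrite("pics/s4c.png",cv2.resize(im[200:480,180:460,::-1],None,fx=2.1,fy=2.1,interpolation=cv2.INTER_CUBIC))
E
```

```text
8.875 [ 0.60304188 -0.06696602  0.14899915] 0.021969082600615877 [  0.06166744  -0.0756188  -10.05766707] [-0.06218105  0.36360979  1.62519433 -0.30730385  1.11011065 -0.08603701]
[ 0.6009283  -0.06374014  0.09069826]
turn [-0.04  0.11 -0.09] shift(start axes) [19.6 -1.6 55. ] shift(end axes) [19.5 -1.6 55.1]
[[[314.9, 345.3]], [[314.5, 348.4]], [[300.0, 346.9]], [[299.8, 349.9]]]
```

View pics/s4c.png

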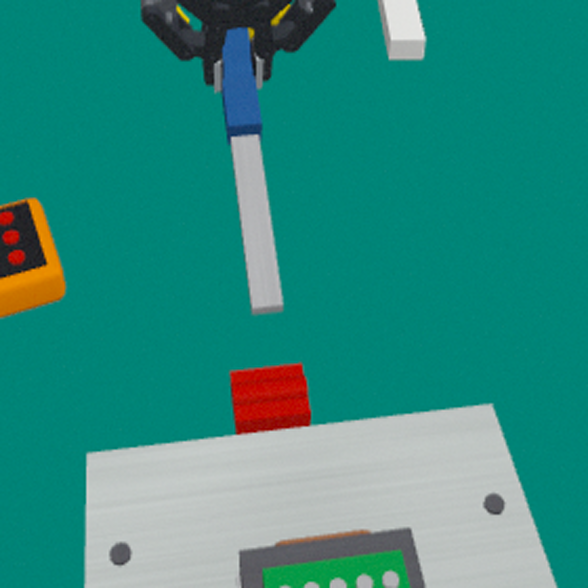

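Emit:
drive_tool --targets '[0, 0, 0, 6.5, -1.6, 18, 0, 0, 0, 0, 6.5, 0, 18, 0, 0, 0, 0, 6.6, 0, 18, 0, 0, 0, 0, 0, 0, 0, 0, 0, 0, 0, 0, 0, 0, 0]'

```text
clock: 9.55
position: [0.6019, -0.064, 0.0928]
ee_rot: [0.108, 0.644, 0.752, -0.091]
contact_force: [0.2, 0.2, -8.6]
width: 0.0218
```

```bash
python3 - <<'E'
from h import *
s=get_state();print(s["clock"],s["position"],s["width"],s["contact_force"])
p,R=bar_tcp(16,.032,.0,.0035);print(p); delta(p,R)
im=get_image("side");p,R=pose()
tip=lambda dx,dy,dz: p+R.apply(np.array([-.0009+dx,.0002+dy,-.0061-dz]))
print([proj("side",tip(.1835,s*.010,h)).round(1).tolist() for s in(-1,1) for h in(-.002,-.012)])
cv2.imwrite("pics/s5c.png",cv2.resize(im[340:440,240:380,::-1],None,fx=5,fy=5,interpolation=cv2.INTER_CUBIC))
E
```

```text
9.55 [ 0.60192097 -0.06402937  0.09283376] 0.021824204802174205 [ 0.24565374  0.24201352 -8.64247155]
[0.58889835 0.01221402 0.06814727]
turn [ 0.07  0.22 -0.11] shift(start axes) [81.2 -1.1  2.1] shift(end axes) [81.2 -0.9  2.4]
[[[315.4, 373.6]], [[315.1, 376.2]], [[301.2, 375.2]], [[301.1, 377.8]]]
```

View pics/s5c.png

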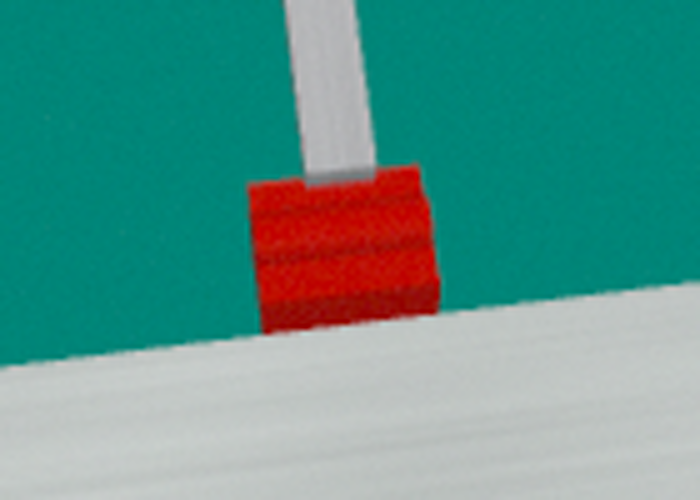

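Emit:
drive_tool --targets '[0, 0, 0, 10, -0.5, 0.5, 0, 0, 0, 0, 15, 0, 0.5, 0, 0, 0, 0, 15, 0, 0.5, 0, 0, 0, 0, 0, 0, 0, 0]'

```text
clock: 10.1
position: [0.5938, -0.0239, 0.0786]
ee_rot: [0.106, 0.642, 0.753, -0.092]
contact_force: [-0.0, -0.8, -8.8]
width: 0.0216
```

Emit:
drive_tool --targets '[0, 0, 0, 15, -0.5, 0.3, 0, 0, 0, 0, 15, 0, 0.3, 0, 0, 0, 0, 11, 0, 0, 0, 0, 0, 0, 0, 0, 0, 0]'

```text
clock: 10.6
position: [0.5876, 0.0139, 0.0669]
ee_rot: [0.107, 0.643, 0.753, -0.092]
contact_force: [-0.9, 0.4, -8.0]
width: 0.0219
```

```bash
python3 - <<'E'
from h import *
s=get_state();print(s["clock"],s["position"],s["width"],s["contact_force"])
p,R=bar_tcp(16,.032,.0,.0);print(p); delta(p,R)
for th in (12,8,4,0,-4,-7,-8): p,R=bar_tcp(th,.032);print(th,p.round(4));delta(p,R)
im=get_image("side")
cv2.imwrite("pics/s6c.png",cv2.resize(im[240:440,200:440,::-1],None,fx=3,fy=3,interpolation=cv2.INTER_CUBIC))
E
```

```text
10.6 [0.58764635 0.01388128 0.06694929] 0.021890758998484434 [-0.89340606  0.42995697 -8.02011597]
[0.58889835 0.01221402 0.06464727]
turn [-0.03  0.19  0.06] shift(start axes) [-1.1  1.   2.7] shift(end axes) [-1.1  1.   2.7]
12 [0.5894 0.0088 0.0578]
turn [-0.03  4.19  0.06] shift(start axes) [-2.6  1.  10.2] shift(end axes) [-3.3  1.  10. ]
8 [0.5899 0.0062 0.0507]
turn [-0.03  8.19  0.06] shift(start axes) [-3.1  1.  17.8] shift(end axes) [-5.6  1.  17.2]
4 [0.5901 0.0045 0.0434]
turn [-0.04 12.19  0.06] shift(start axes) [-2.7  1.  25.4] shift(end axes) [-8.   1.  24.2]
0 [0.5903 0.0036 0.0359]
turn [-0.04 16.19  0.06] shift(start axes) [-1.5  1.  32.8] shift(end axes) [-10.5   1.   31. ]
-4 [0.5903 0.0037 0.0285]
turn [-0.04 20.19  0.06] shift(start axes) [ 0.6  1.  39.9] shift(end axes) [-13.2   1.   37.7]
-7 [0.5902 0.0043 0.0229]
turn [-0.04 23.19  0.06] shift(start axes) [ 2.8  1.  45. ] shift(end axes) [-15.2   1.   42.5]
-8 [0.5901 0.0046 0.0211]
turn [-0.04 24.19  0.06] shift(start axes) [ 3.6  1.  46.7] shift(end axes) [-15.9   1.   44. ]
```

View pics/s6c.png

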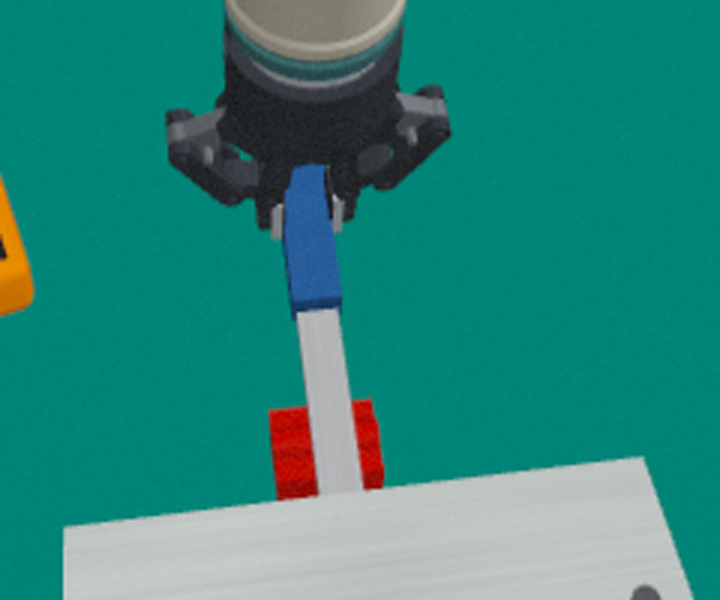

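Emit:
drive_tool --targets '[0, 0, 0, 0, 0, 2.5, 0, 0, 4, 0, -1.6, 0, 7.5, 0, 0, 4, 0, -1.6, 0, 7.5, 0, 0, 0, 0, 0, 0, 0, 0, 0, 0, 0, 0, 0, 0, 0]'

```text
clock: 11.28
position: [0.5895, 0.0049, 0.0517]
ee_rot: [0.055, 0.648, 0.758, -0.047]
contact_force: [0.1, 0.2, -7.6]
width: 0.0221
```

```bash
python3 - <<'E'
from h import *
s=get_state();print(s["clock"],s["position"],s["width"],s["contact_force"],s["moment"])
p,R=pose();print(R.as_euler("ZYX",degrees=True))
for th in (8,0,-7): p,R=bar_tcp(th,.0335);print(th,p.round(4));delta(p,R)
E
```

```text
11.275 [0.58946704 0.00487368 0.05168818] 0.022125453273061115 [ 0.10209371  0.1610842  -7.6017378 ] [ 0.35637414  0.06697776 -0.01605007]
[ 98.93794358   8.29053969 179.96121671]
8 [0.5896 0.0077 0.0505]
turn [ 0.03  0.29 -0.06] shift(start axes) [2.9 0.6 0.8] shift(end axes) [2.9 0.6 0.8]
0 [0.59   0.0051 0.0359]
turn [ 0.03  8.29 -0.06] shift(start axes) [ 2.4  0.6 15.6] shift(end axes) [ 0.1  0.6 15.8]
-7 [0.5899 0.0057 0.0231]
turn [ 0.04 15.29 -0.06] shift(start axes) [ 4.9  0.6 28.1] shift(end axes) [-2.7  0.6 28.4]
```

Emit:
drive_tool --targets '[0, 4, 0, 0, 0, 7.3, 0, 0, 4, 0, -0.2, 0, 7.3, 0, 0, 0, 0, 0, 0, 0, 0, 0, 0, 0, 0, 0, 0, 0]'

```text
clock: 11.78
position: [0.5894, 0.004, 0.0371]
ee_rot: [0.002, 0.649, 0.761, -0.002]
contact_force: [-0.9, 1.4, -6.2]
width: 0.022
```

```bash
python3 - <<'E'
from h import *
s=get_state();print(s["clock"],s["position"],s["width"],s["contact_force"],s["moment"])
p,R=pose();print(R.as_euler("ZYX",degrees=True))
for th in (0,-7): p,R=bar_tcp(th,.032);print(th,p.round(4));delta(p,R)
im=get_image("side")
cv2.imwrite("pics/s7c.png",cv2.resize(im[240:440,200:440,::-1],None,fx=3,fy=3,interpolation=cv2.INTER_CUBIC))
E
```

```text
11.775 [0.58938143 0.00400452 0.03708389] 0.021995421235685726 [-0.86622353  1.41804356 -6.24949401] [-0.0489586   0.08106254 -0.11575647]
[  99.0408858     0.30964623 -179.99643225]
0 [0.5903 0.0036 0.0359]
turn [-0.    0.31  0.04] shift(start axes) [-0.5  0.8  1.2] shift(end axes) [-0.5  0.8  1.2]
-7 [0.5902 0.0043 0.0229]
turn [-0.01  7.31  0.04] shift(start axes) [ 0.2  0.8 14.1] shift(end axes) [-1.6  0.8 14. ]
```

View pics/s7c.png

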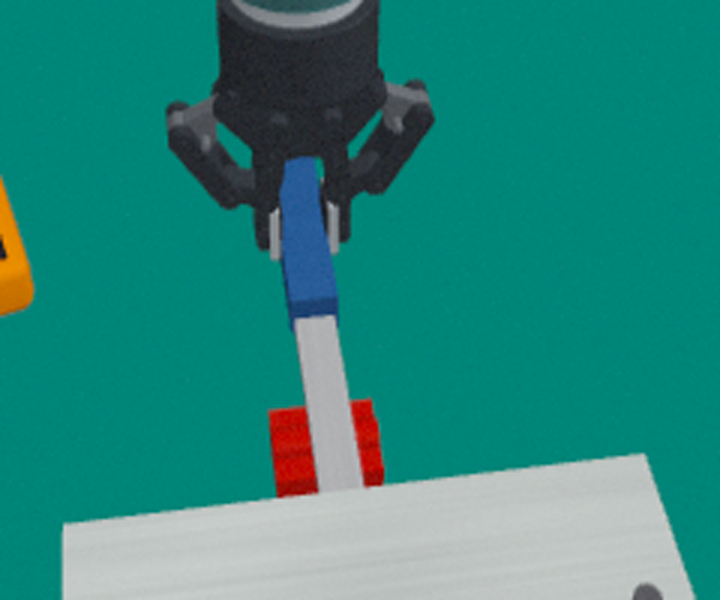

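Emit:
drive_tool --targets '[0, 3.6, 0, 0, 0.3, 7, 0, 0, 3.6, 0, -0.3, 0.3, 7, 0, 0, 0, 0, 0, 0, 0, 0, 0, 0, 0, 0, 0, 0, 0, 0, 0, 0, 0, 0, 0, 0]'

```text
clock: 12.45
position: [0.59, 0.0033, 0.023]
ee_rot: [-0.045, 0.648, 0.76, 0.039]
contact_force: [-2.6, -3.0, -6.7]
width: 0.0219
```

```bash
python3 - <<'E'
from h import *
s=get_state();print(s["clock"],s["position"],s["width"],s["contact_force"],s["moment"])
p,R=pose();print(R.as_euler("ZYX",degrees=True))
for th in (-7,-8): p,R=bar_tcp(th,.032);print(th,p.round(4));delta(p,R)
im=get_image("side")
cv2.imwrite("pics/s8c.png",cv2.resize(im[240:440,200:440,::-1],None,fx=3,fy=3,interpolation=cv2.INTER_CUBIC))
E
```

```text
12.45 [0.59002504 0.00330659 0.02304918] 0.02190269309569044 [-2.64078351 -2.98028816 -6.68543379] [-0.77951628  0.22192393  0.18099232]
[ 99.08696912  -6.83375511 179.98591719]
-7 [0.5902 0.0043 0.0229]
turn [0.   0.17 0.09] shift(start axes) [0.9 0.3 0.2] shift(end axes) [0.9 0.3 0.2]
-8 [0.5901 0.0046 0.0211]
turn [0.   1.17 0.09] shift(start axes) [1.  0.3 2. ] shift(end axes) [1.  0.3 2.1]
```

View pics/s8c.png

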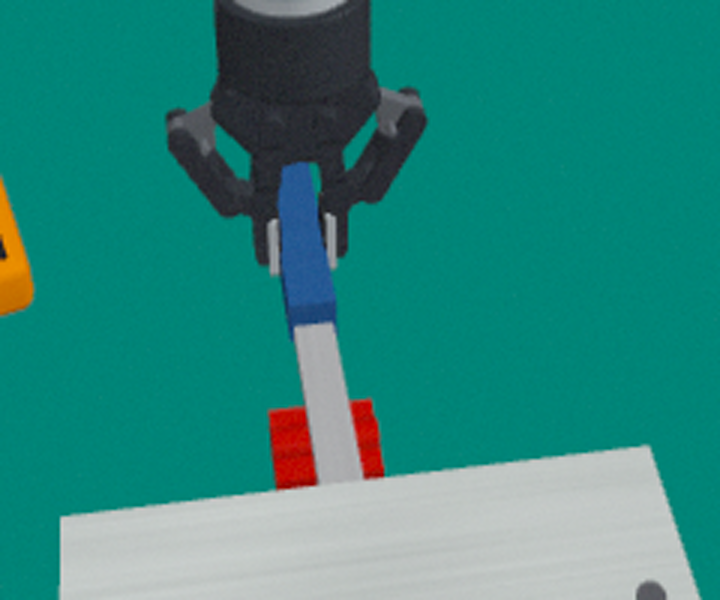

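Emit:
drive_tool --targets '[0, 0, 0, 0, 0, 0, 0.35, 0, 0, 0, 0, 0, 0, 0.5, 0, 0, 0, 0, 0, 0, 0.5, 0, 0, 0, 0, 0, -10, 0.5, 0, 0, 0, 0, 0, -30, 0.5, 0, 0, 0, 0, 0, -50, 0.5, 0, 0, 0, 0, 0, -60, 0.5, 0, -7, 0, 0, 0, 0, 0.6, 0, 0, 0, 0, 0, 0, 0.6]'

```text
clock: 13.62
position: [0.5928, -0.0126, 0.1733]
ee_rot: [0.001, 0.649, 0.761, 0.001]
contact_force: [0.3, -0.2, -0.3]
width: 0.0511
```

```bash
python3 - <<'E'
from h import *
s=get_state();print(s["clock"],s["position"],s["width"],s["contact_force"],s["qpos"])
p,R=pose();print(R.as_euler("ZYX",degrees=True))
delta([.5836,-.3773,s["position"][2]],target(84.45))
for n in("side","top"):
    im=get_image(n);cv2.imwrite(f"pics/{n}9.png",im[:,:,::-1])
im=cv2.imread("pics/side9.png");cv2.imwrite("pics/s9c.png",cv2.resize(im[240:440,200:440],None,fx=3,fy=3,interpolation=cv2.INTER_CUBIC))
E
```

```text
13.625 [ 0.59276844 -0.01261899  0.17332347] 0.051118716876562845 [ 0.314764   -0.16537587 -0.29294646] [-1.39286075e-01  3.38166857e-01  1.56109540e+00  1.16282129e-03
  1.24022176e+00 -2.98818969e-01]
[ 9.91190313e+01 -2.47044804e-02  1.79865984e+02]
turn [ 0.13 -0.04 14.67] shift(start axes) [-3.586e+02 -6.680e+01 -3.000e-01] shift(end axes) [-363.9   26.1    0. ]
```

View pics/s9c.png

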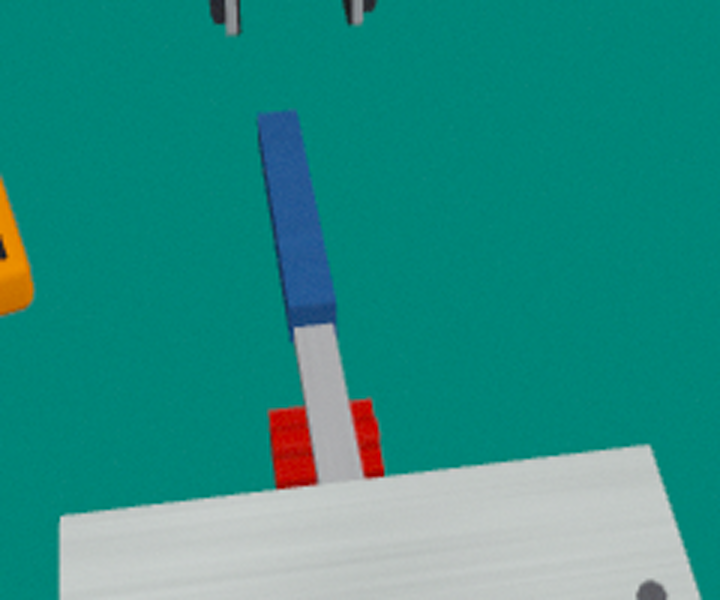

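View pics/top9.png

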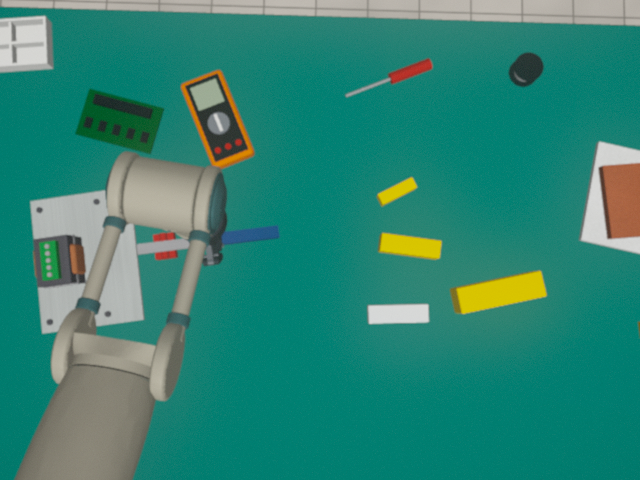

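Emit:
drive_tool --targets '[0, 0, 0, -47, -8, 0, 0.7, 0, 0, 0, -47, -8, 0, 0.7, 0, 0, 0, -47, -8, 0, 0.7, 0, 0, 0, -47, -8, 0, 0.7, 0, 0, 0, -47, -8, 0, 0.7, 0, 0, 0, -47, -8, 0, 0.7, 0, 0, 0, -47, -8, 0, 0.7, 0, 0, 0, -47, -8, 0, 0.7, 0, 0, 7.3, 0, 0, 0, 0.7, 0, 0, 7.4, 0, 0, 0, 0.7, 0, 0, 0, 0, 0, 0, 0.7]'

```text
clock: 15.1
position: [0.5873, -0.3962, 0.1699]
ee_rot: [-0.002, 0.741, 0.671, 0.0]
contact_force: [0.3, -0.1, -0.1]
width: 0.06
```

```bash
python3 - <<'E'
from h import *
s=get_state();print(s["clock"],s["position"],s["width"])
delta([.5817,-.3972,.004],target(84.45))
im=get_image("top");cv2.imwrite("pics/t10.png",im[:,:,::-1])
im=get_image("side");cv2.imwrite("pics/s10.png",im[:,:,::-1])
E
```

```text
15.1 [ 0.58728707 -0.39616838  0.16986153] 0.06001970331330716
turn [-0.12 -0.14 -0.17] shift(start axes) [ -2.   -5.1 165.9] shift(end axes) [ -1.6  -5.5 165.9]
```

View pics/t10.png

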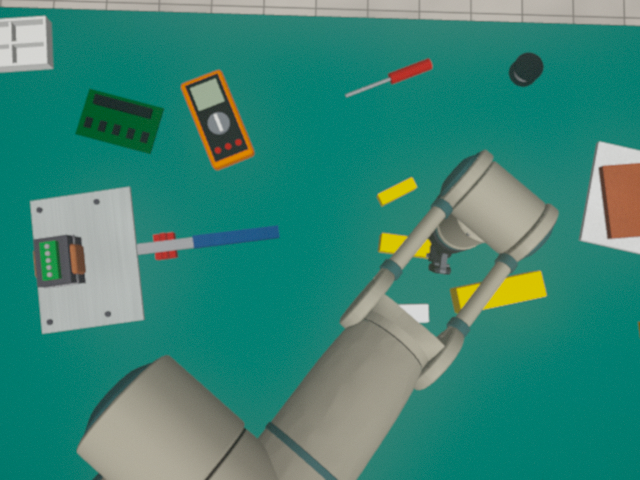

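View pics/s10.png

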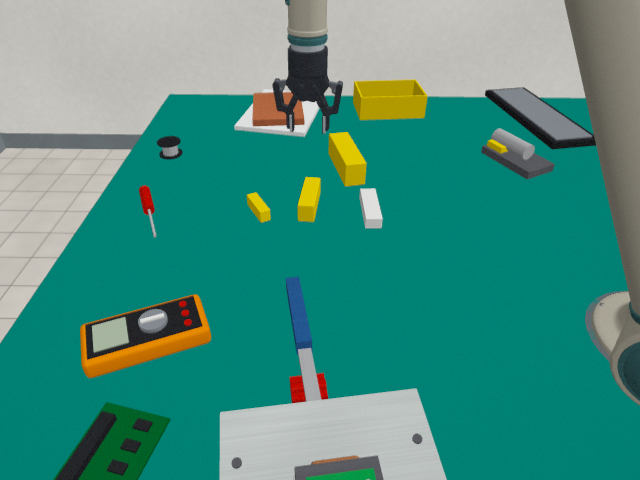

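Emit:
drive_tool --targets '[0, 0, 0, -2, -5.3, 40, 0.7, 0, 0, 0, 0, 0, 45, 0.7, 0, 0, 0, 0, 0, 45, 0.7, 0, 0, 0, 0, 0, 22, 0.7, 0, 0, 0, 0, 0, 11, 0.7, 0, 0, 0, 0, 0, 0, 0.7, 0, 0, 0, 0, 0, 0, 0.2, 0, 0, 0, 0, 0, 0, 0.2, 0, 0, 0, 0, 0, 0, 0.2, 0, 0, 0, 0, 0, 0, 0.2]' --grip_force 40

```text
clock: 16.45
position: [0.5837, -0.3977, 0.0103]
ee_rot: [0.002, 0.742, 0.671, 0.0]
contact_force: [1.1, 0.7, 6.5]
width: 0.0354
```

```bash
python3 - <<'E'
from h import *
s=get_state();print(s["clock"],s["position"],s["width"],s["contact_force"])
im=cv2.imread("pics/t10.png");hsv=cv2.cvtColor(im,cv2.COLOR_BGR2HSV);S_=hsv[:,:,1].astype(float)
def edge(rows,z):
    pts=[]
    for r in rows:
        row=S_[r,110:160]; i=np.where(row>90)[0]
        if len(i)==0: continue
        i=i[0]; pts.append((110+i-1+(90-row[i-1])/(row[i]-row[i-1]),r))
    P=cast("top",pts,z)[:,:2]
    return cv2.fitLine(P.astype(np.float32),cv2.DIST_HUBER,0,.01,.01).ravel()
l=edge(list(range(200,232))+list(range(262,312)),.053)
v=l[:2]*(-1 if l[0]>0 else 1); print("edge at z.053: dir",v,"yaw",np.degrees(np.arctan2(-v[0],v[1]))%360)
p=l[2:]
ex=np.array([np.cos(np.radians(99)),np.sin(np.radians(99))])
ey=np.array([-ex[1],ex[0]])
for yl in(-.09,0,.09):
    q=E2+ey*yl; t=(q-p); n=np.array([v[1],-v[0]]); n=n if n[1]>0 else -n
    print(yl,"edge shift along ex",-(t@n))
# corner triangulation
def tri(a,b):
    Ps=[calibration(n)["mtx"]@calibration(n)["world_to_cam"][:3] for n in("top","side")]
    X=cv2.triangulatePoints(*Ps,np.float64(a).reshape(2,1),np.float64(b).reshape(2,1)).ravel();return X[:3]/X[3]
for n,im,boxes in(("t",cv2.imread("pics/t10.png"),[(115,172,40,30),(128,305,40,30)]),("s",cv2.imread("pics/s10.png"),[(205,395,40,30),(400,375,40,30)])):
    tiles=[cv2.resize(im[y:y+h,x:x+w],None,fx=9,fy=9,interpolation=cv2.INTER_CUBIC) for x,y,w,h in boxes]
    cv2.imwrite(f"pics/c10{n}.png",np.hstack(tiles))
E
```

```text
16.45 [ 0.58367204 -0.39771397  0.01028251] 0.03543002399471427 [1.08549177 0.7211595  6.54562526]
edge at z.053: dir [-0.9876235  -0.15684307] yaw 99.023705
-0.09 edge shift along ex 0.004076999049764447
0 edge shift along ex 0.004039764976347686
0.09 edge shift along ex 0.004002530902930925
```

View pics/c10t.png

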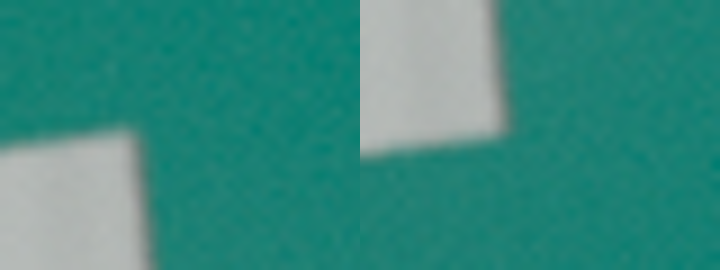

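View pics/c10s.png

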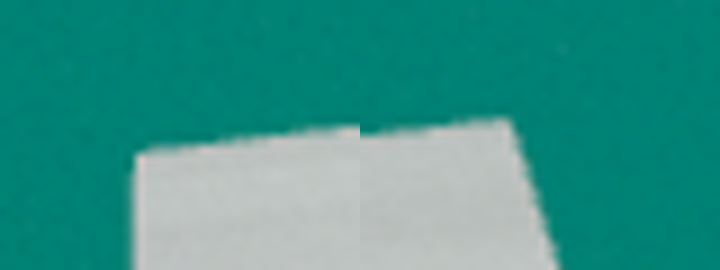

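```bash
python3 - <<'E'
from h import *
def tri(a,b):
    Ps=[calibration(n)["mtx"]@calibration(n)["world_to_cam"][:3] for n in("top","side")]
    X=cv2.triangulatePoints(*Ps,np.float64(a).reshape(2,1),np.float64(b).reshape(2,1)).ravel();return X[:3]/X[3]
a=tri((129.7,185.9),(219.7,411.5));b=tri((143.6,319.3),(416.5,388));print(a,b,np.linalg.norm(a-b))
a=tri((129.7,185.9),(219.7,411.5))
E
```

```text
[0.68716605 0.17597261 0.05494324] [0.42899626 0.13574526 0.05453186] 0.2612853830921336
```

Emit:
drive_tool --targets '[0, 0, 0, 0, 0, -5, 0.2, 0, 0, 0, 0, 0, -15, 0.2, 0, 0, 0, 0, 0, -40, 0.2, 0, 0, 0, 0, 0, -45, 0.2, 0, 0, 0, 0, 0, 0, 0.2]'

```text
clock: 17.08
position: [0.5852, -0.3989, 0.1192]
ee_rot: [0.005, 0.742, 0.671, 0.001]
contact_force: [0.1, -0.8, -0.6]
width: 0.0354
```

```bash
python3 - <<'E'
from h import *
s=get_state();print(s["clock"],s["position"],s["width"],s["contact_force"])
p,R=pose();print(R.as_euler("ZYX",degrees=True))
im=get_image("side");cv2.imwrite("pics/s11.png",im[:,:,::-1])
cv2.imwrite("pics/s11c.png",cv2.resize(im[90:260,220:440,::-1],None,fx=3.5,fy=3.5,interpolation=cv2.INTER_CUBIC))
# predicted shim corners
c=np.array([.0195,0,0.0103-.021])
for n in("side",):
  for dx in(-.06,.06):
    for dy in(-.018,.018):
      for dz in(-.021,.021): print(dx,dy,dz,proj(n,p+R.apply(c+[dx,dy,dz])).round(1))
E
```

```text
17.075 [ 0.58518081 -0.39891757  0.11916382] 0.03536840986390649 [ 0.06500478 -0.82500273 -0.59578943]
[ 84.26679546   0.31340937 179.52479311]
-0.06 -0.018 -0.021 [[319.9 133.4]]
-0.06 -0.018 0.021 [[319.5 150.8]]
-0.06 0.018 -0.021 [[303.5 132.4]]
-0.06 0.018 0.021 [[303.5 149.7]]
0.06 -0.018 -0.021 [[313.5 160.2]]
0.06 -0.018 0.021 [[313.3 178.5]]
0.06 0.018 -0.021 [[295.5 159. ]]
0.06 0.018 0.021 [[295.7 177.3]]
```

View pics/s11c.png

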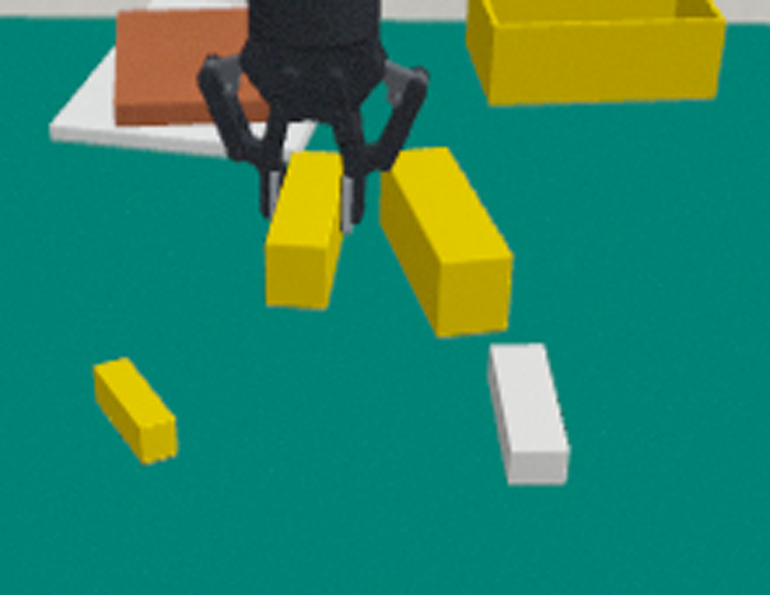

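```bash
cat >> h.py <<'E'
def shim_tcp(back,z,xin=-.030,yl=.080,c=(.0195,0,-.0107)):
    a=np.radians(99.02);ex=np.array([np.cos(a),np.sin(a)]);ey=np.array([-ex[1],ex[0]])
    q=np.array([.5581,.1553])+ex*(xin-back)+ey*yl
    R=target(99.02);return np.array([*q,z+.021])-R.apply(c),R
E
python3 - <<'E'
from h import *
for a in [(.09,.11),(.09,.0015),(0,.0015)]:
    p,R=shim_tcp(*a);print(a,p.round(4));delta(p,R)
E
```

```text
(0.09, 0.11) [0.501  0.005  0.1203]
turn [  0.2    0.17 -14.75] shift(start axes) [ 392.4 -122.5   -5.5] shift(end axes) [410.7 -18.6  -4. ]
(0.09, 0.0015) [0.501  0.005  0.0118]
turn [  0.2    0.17 -14.75] shift(start axes) [ 392.7 -123.   103. ] shift(end axes) [410.7 -18.6 104.5]
(0, 0.0015) [0.4868 0.0939 0.0118]
turn [  0.2    0.17 -14.75] shift(start axes) [ 479.7 -145.9  102.7] shift(end axes) [500.7 -18.6 104.5]
```

Emit:
drive_tool --targets '[0, 0, 0, 43.6, -13.6, -0.6, 0.2, 0, 0, 0, 43.6, -13.6, -0.6, 0.2, 0, 0, 0, 43.6, -13.6, -0.6, 0.2, 0, 0, 0, 43.6, -13.6, -0.6, 0.2, 0, 0, 0, 43.6, -13.6, -0.6, 0.2, 0, 0, 0, 43.6, -13.6, -0.6, 0.2, 0, 0, 0, 43.6, -13.6, -0.6, 0.2, 0, 0, 0, 43.6, -13.6, -0.6, 0.2, 0, 0, 0, 43.6, -13.6, -0.6, 0.2, 0, 0, -7.4, 0, 0, 0, 0.2, 0, 0, -7.4, 0, 0, 0, 0.2, 0, 0, 0, 0, 0, 0, 0.2]'

```text
clock: 18.62
position: [0.4989, 0.006, 0.1178]
ee_rot: [-0.001, 0.649, 0.76, -0.001]
contact_force: [-0.0, -0.6, -1.4]
width: 0.0354
```

```bash
python3 - <<'E'
from h import *
s=get_state();print(s["clock"],s["position"],s["width"],s["contact_force"])
p,R=shim_tcp(.09,.0025);delta(p,R)
E
```

```text
18.625 [0.49888604 0.00603293 0.11784685] 0.03543833830982114 [-0.01128164 -0.5535627  -1.38744874]
turn [-0.16 -0.05 -0.01] shift(start axes) [ -1.5   2.2 105. ] shift(end axes) [ -1.4   1.9 105. ]
```

Emit:
drive_tool --targets '[-0.2, 0, 0, -1.5, 2, 35, 0.2, 0, 0, 0, 0, 0, 35, 0.2, 0, 0, 0, 0, 0, 20, 0.2, 0, 0, 0, 0, 0, 12, 0.2, 0, 0, 0, 0, 0, 0, 0.2, 0, 0, 0, 0, 0, 0, 0.2]'

```text
clock: 19.38
position: [0.5033, 0.0044, 0.0176]
ee_rot: [0.002, 0.649, 0.761, 0.002]
contact_force: [0.5, -0.1, -1.1]
width: 0.0354
```

```bash
python3 - <<'E'
from h import *
s=get_state();print(s["clock"],s["position"],s["width"],s["contact_force"])
p,R=shim_tcp(0,.0015);delta(p,R)
im=get_image("side")
cv2.imwrite("pics/s12c.png",cv2.resize(im[240:480,200:480,::-1],None,fx=2.5,fy=2.5,interpolation=cv2.INTER_CUBIC))
E
```

```text
19.375 [0.50328005 0.00444116 0.01758837] 0.035446581298438605 [ 0.5422719  -0.06644989 -1.08131629]
turn [0.28 0.02 0.01] shift(start axes) [90.9 -2.2  5.8] shift(end axes) [90.9 -2.2  5.8]
```

View pics/s12c.png

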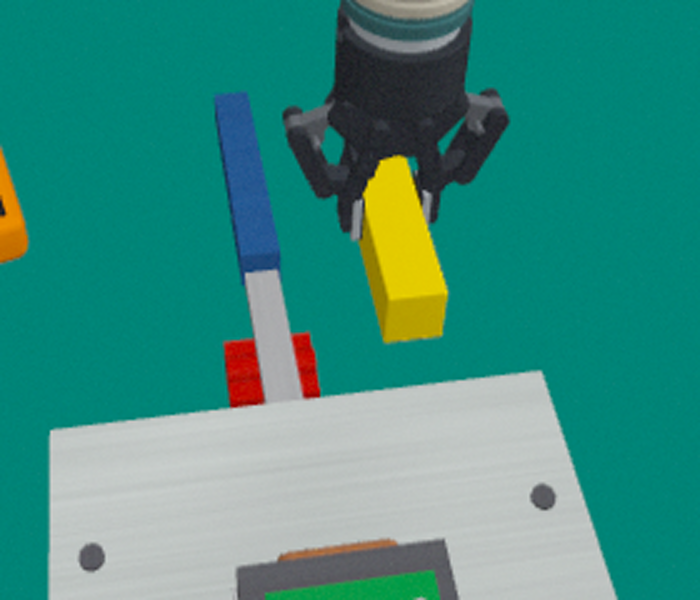

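Emit:
drive_tool --targets '[0.2, 0, 0, 0, -2, 5.8, 0.2, 0, 0, 0, 0, 0, 0, 0.2, 0, 0, 0, 0, 0, 0, 0.2]'

```text
clock: 19.8
position: [0.5007, 0.0042, 0.0113]
ee_rot: [0.0, 0.649, 0.761, 0.0]
contact_force: [-0.2, 0.3, -1.5]
width: 0.0355
```

Emit:
drive_tool --targets '[0, 0, 0, 15, 0, 0, 0.2, 0, 0, 0, 15, 0, 0, 0.2, 0, 0, 0, 15, 0, 0, 0.2, 0, 0, 0, 8, 0, 0, 0.2, 0, 0, 0, 0, 0, 0, 0.2]'

```text
clock: 20.42
position: [0.4921, 0.0574, 0.0112]
ee_rot: [-0.0, 0.648, 0.761, -0.0]
contact_force: [0.0, 0.4, -0.0]
width: 0.0354
```

```bash
python3 - <<'E'
from h import *
s=get_state();print(s["clock"],s["position"],s["width"],s["contact_force"])
p,R=shim_tcp(0,.001);delta(p,R)
im=get_image("side")
cv2.imwrite("pics/s13c.png",cv2.resize(im[300:480,230:470,::-1],None,fx=3,fy=3,interpolation=cv2.INTER_CUBIC))
E
```

```text
20.425 [0.49212834 0.05742656 0.01118378] 0.03542094259924009 [ 0.03331924  0.43446913 -0.03765401]
turn [-0.    0.    0.15] shift(start axes) [36.8  0.6 -0.1] shift(end axes) [36.8  0.5 -0.1]
```

View pics/s13c.png

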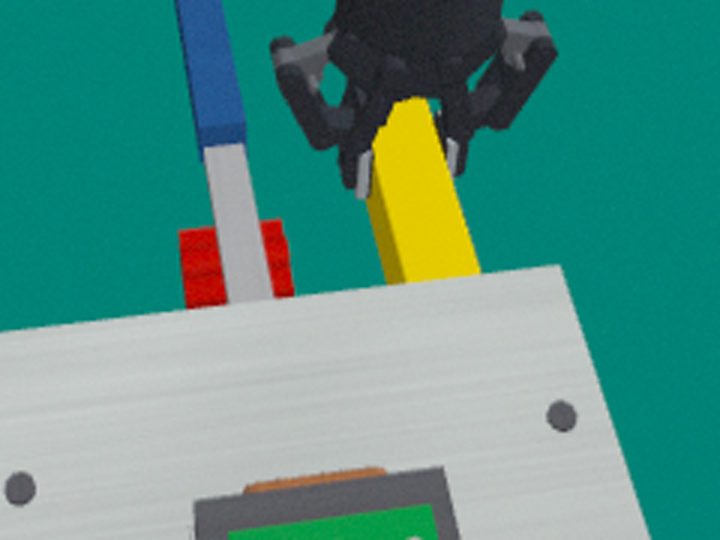

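Emit:
drive_tool --targets '[0, 0, 0, 10, 0, 0, 0.2, 0, 0, 0, 12, 0, 0, 0.2, 0, 0, 0, 13, 0, 0, 0.2, 0, 0, 0, 0, 0, 0, 0.2]'

```text
clock: 20.98
position: [0.4865, 0.0922, 0.0112]
ee_rot: [-0.0, 0.648, 0.761, 0.0]
contact_force: [0.8, 0.2, -0.7]
width: 0.0353
```

```bash
python3 - <<'E'
from h import *
s=get_state();print(s["clock"],s["position"],s["width"],s["contact_force"])
p,R=shim_tcp(0,.000);delta(p,R)
im=get_image("side")
cv2.imwrite("pics/s14c.png",cv2.resize(im[300:480,230:470,::-1],None,fx=3,fy=3,interpolation=cv2.INTER_CUBIC))
E
```

```text
20.975 [0.48646405 0.09217419 0.01118245] 0.03533945827272848 [ 0.8060665   0.17632009 -0.72331352]
turn [-0.01 -0.01  0.14] shift(start axes) [1.6 0.7 0.9] shift(end axes) [1.6 0.6 0.9]
```

View pics/s14c.png

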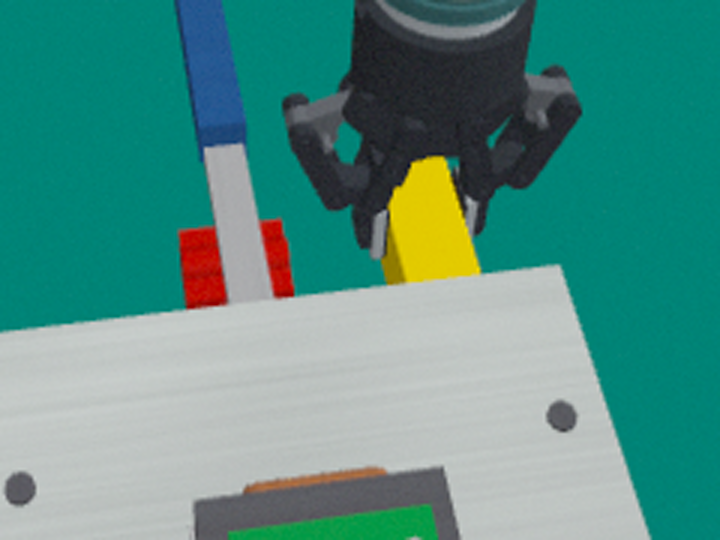

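Emit:
drive_tool --targets '[0, 0, 0, 1, 0, 1, 0.2, 0, 0, 0, 0, 0, 0, 0.5, 0, 0, 0, 0, 0, 0, 0.58, 0, 0, 0, 0, 0, 0, 0.58, 0, 0, 0, 0, 0, -15, 0.58, 0, 0, 0, 0, 0, -40, 0.58, 0, 0, 0, 0, 0, -50, 0.58, 0, 0, 0, -30, 0, -50, 0.58, 0, 0, 0, -50, 0, 0, 0.58, 0, 0, 0, -50, 0, 0, 0.58, 0, 0, 0, -50, 0, 0, 0.58, 0, 0, 0, 0, 0, 0, 0.58]'

```text
clock: 22.52
position: [0.5157, -0.089, 0.1652]
ee_rot: [0.001, 0.651, 0.759, -0.0]
contact_force: [-0.3, 0.6, 0.1]
width: 0.0495
```

```bash
python3 - <<'E'
from h import *
s=get_state();print(s["clock"],s["position"],s["width"],s["contact_force"])
for n in("side","top"):
    im=get_image(n);cv2.imwrite(f"pics/{n}15.png",im[:,:,::-1])
im=cv2.imread("pics/side15.png");cv2.imwrite("pics/s15c.png",cv2.resize(im[260:480,200:470],None,fx=2.7,fy=2.7,interpolation=cv2.INTER_CUBIC))
E
```

```text
22.525 [ 0.51571739 -0.08898469  0.16517662] 0.04952685737884154 [-0.30413427  0.60316534  0.12629414]
```

View pics/s15c.png

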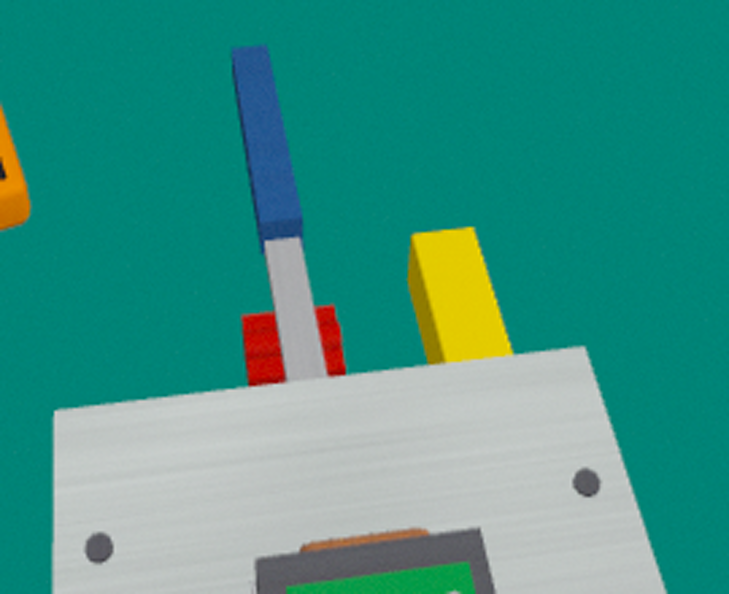

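View pics/top15.png

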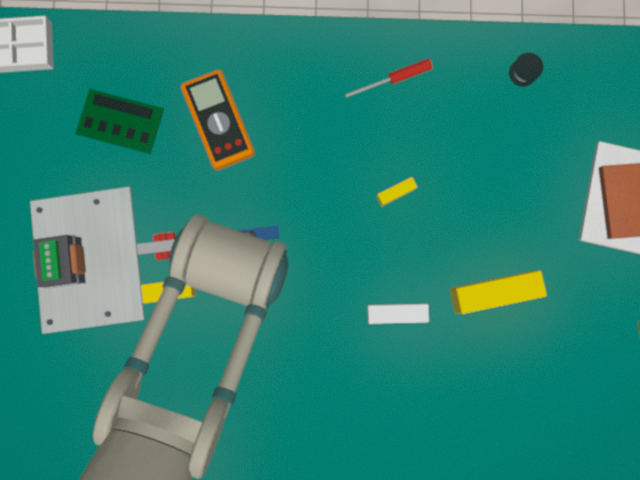

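```bash
python3 - <<'E'
from h import *
P=cast("side",[(352.6,346.7),(375.9,344.1)],.042)[:,:2];print(P)
a=np.radians(99.02);ex=np.array([np.cos(a),np.sin(a)]);ey=np.array([-ex[1],ex[0]])
for q in P: d=q-np.array([.5581,.1553]);print(d@ex,d@ey)
def tri(a,b):
    Ps=[calibration(n)["mtx"]@calibration(n)["world_to_cam"][:3] for n in("top","side")]
    X=cv2.triangulatePoints(*Ps,np.float64(a).reshape(2,1),np.float64(b).reshape(2,1)).ravel();return X[:3]/X[3]
print(tri((143.6,319.3),(200+585/2.7-.4,260+347/2.7-.4)))
E
```

```text
[[0.51038141 0.05688149]
 [0.47520562 0.05127937]]
-0.08972014656401976 0.0625584636358884
-0.0897381561671713 0.09817755776536399
[0.42910094 0.13578631 0.05430588]
```

```bash
python3 -c "
from rig import *
print(sign_off())"
```

```text
the job is handed in; nothing more can be done
None
```

The job is handed in at about 22.6 s of the 62 s allowed. The plate edge is raised and held by the bar, and the yellow shim is in under it. The hand-in gives no verdict, so the results below are my own camera measurements.

**What I did**
- **Bar:** I gripped it at its balance point and carried it round. I slid the tip about 30 mm under the edge across the fulcrum at 16° tip down. Then I levered it to 7° tip up and let go with the handle down.
- **Shim:** I set the middle-sized yellow one in end first, square to the edge and about 90 mm to the robot's side of the bar, let go, and drew back clear.

**Last checks**
- **Edge height:** the top of the plate edge is at about 0.054 m, so the underside is at about 0.048 m, roughly 12 mm up. That is a little under the expected 14 mm but above the 9 mm needed. It held after both releases.
- **Shim:** its centre is about 30 mm in front of the edge, so its end is about 30 mm under. Its middle line is 80 mm along from the edge's middle, and it is square to the edge within measuring error.
- **Transformer:** its edge moved about 4 mm level as it tipped, well under the 50 mm limit.
- **White block:** its place in the top picture has not changed.
- **Gripper:** it was clear of everything, and the force reading was about zero.

No check failed. The calibration is good to about 2 mm.

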